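# Level the drying shelf with its screw foot

## Task

Level the white drying shelf on the joiner's bench: lay the red spirit level lengthwise on the bare part of the board and press it down to bed it for a moment, then let go of it and turn the black hand knob of the shelf's levelling foot until the bubble stands between the two black lines. Then press the level down on the shelf again with a steady hand (about 1 kg) and finish while still pressing, the bubble still between the lines; do not let go at the end. Leave the plane, the mallet and the glue bottle where they are.

Things in the scene. Friction and masses are not known exactly. Their poses are not given: they have to be found in the camera images.
- level: Red and aluminium spirit level with black ends, on its sole: 240 mm long, 28 wide, 50 high, 0.30 to 0.41 kg. Origin: centre of its underside; x along its length, z up; usable either way round. The vial is in the middle of the top edge, 64 mm long, sunk flush and read from above; the flat top beside it may be pressed.
- bubble (a joint): Place of the pale bubble in the lime green vial, in m along the level's +x from the middle; it goes to the higher end, stops at +-0.016, 1 mm per mrad of slope. Bubble 14 mm long, black lines 20 mm apart inside: between the lines means within +-0.003. Settles in about 1 s; true only while the level lies flat on the board.
- shelf: White shelf board, 400 x 150 x 20 mm, top 76 mm above the bench when level, on two fixed feet at one end and a screw foot at the other. Origin: 46 mm above the bench over the fixed feet, where it tilts, 40 mm in from that end, mid-width; x along the board to the screw foot 315 mm away, z up. The screw foot end starts 6 to 11 mrad too low; level across; the stand does not shift.
- shelf_bare (a point): Point on the board's top face, mid-width, in the middle of its bare part, where the middle of the level is meant to lie; x along the board towards the knob, z up. The board reaches 140 mm from it away from the knob, 260 mm towards the knob, 75 mm to either side. The knob's axis is 215 mm from it along x.
- knob_grip (a point): On the axis of the black ribbed round hand knob (48 mm across, 34 mm high, orange disc with white pointer on top) on the levelling foot's spindle: 20 mm above the knob's underside, 14 mm below its top. The underside stays 112 mm above the bench, some 36 mm clear of the board. Any grasp across it will do.
- knob (a joint): Turn of the knob in rad, growing clockwise seen from above; stops at 0 and 9; the zero has no meaning. Clockwise screws the foot down and raises the knob's end of the shelf, 6 mm a turn, which shifts the bubble towards the knob by 3.0 mm per rad; counter-clockwise lowers it. It turns with light friction (0.08 Nm) and stays where it is left.
- plane: Bystander: wooden smoothing plane, 200 x 58 mm, about 95 mm high. Origin: centre of its underside, x along its length.
- mallet: Bystander: joiner's wooden mallet lying on its side, head 62 x 120 x 70 mm, 300 mm long overall. Origin: on the bench under the handle; x along the handle, the head centred 100 mm along +x.
- glue: Bystander: yellow glue bottle, 64 mm across and 150 mm high, standing. Origin: centre of its underside.
There are look-alikes about, which are no part of the job. What is shaped like the level but orange is not meant.

How it is judged:
On the way, in this order (a step that is already met when the one before it is completed fails the run):
1. the level lies flat and lengthwise on the bare part of the shelf and is pressed down on it (at least 6 N on the board, its weight included, for 0.2 s) (z of level in the frame of shelf_bare between -0.006 and 0.006 m and x of level in the frame of shelf_bare between -0.05 and 0.05 m and y of level in the frame of shelf_bare between -0.055 and 0.055 m and angle between the x axis of level and the x axis of shelf_bare, either way round below 0.15 rad and angle between level's own z axis and vertical below 0.05 rad and contact force between level and shelf above 6 N), for 0.2 s.
2. with the level lying on the shelf and not touched by the fingers, the knob has been turned until the bubble rests between the lines (within 3 mm of the middle for 0.3 s) (z of level in the frame of shelf_bare between -0.006 and 0.006 m and x of level in the frame of shelf_bare between -0.05 and 0.05 m and y of level in the frame of shelf_bare between -0.055 and 0.055 m and angle between the x axis of level and the x axis of shelf_bare, either way round below 0.15 rad and angle between level's own z axis and vertical below 0.05 rad and value of joint bubble between -0.003 and 0.003 m and angle between shelf's own z axis and vertical below 0.004 rad and contact force between the fingers and level below 0.1 N), for 0.3 s.
At the end, for the whole second after the job is handed in: Still pressing the level on the shelf (7 to 45 N on the board, weight included); level flat on the bare part, along the board within 8 degrees, within 50 mm lengthwise and 55 mm sideways of its middle; bubble within 3 mm of the middle, board within 0.004 rad of level; knob and level at rest (z of level in the frame of shelf_bare between -0.006 and 0.006 m and x of level in the frame of shelf_bare between -0.05 and 0.05 m and y of level in the frame of shelf_bare between -0.055 and 0.055 m and angle between the x axis of level and the x axis of shelf_bare, either way round below 0.15 rad and angle between level's own z axis and vertical below 0.05 rad and value of joint bubble between -0.003 and 0.003 m and angle between shelf's own z axis and vertical below 0.004 rad and contact force between level and shelf between 7 and 45 N and contact force between any of the fingers, the arm and level above 3 N and linear speed of level below 0.01 m/s and velocity of joint knob between -0.05 and 0.05 rad/s); the arm keeps its last pose, push and grip.
It fails at once if the plane, the mallet or the glue bottle is moved by more than 30 mm (distance of any of plane, mallet, glue from where it was at the start of the episode above 0.03 m).
It fails at once if the spirit level is tipped over (angle between level's own z axis and vertical above 1 rad).
It also fails if it takes over 72 s, if anything falls off the work surface, if the arm or the gripper's body presses on something with over 40 N, if the wrist force passes 120 N, or if a joint passes its speed limit or range.

## Robot

A 6-joint arm with a two-finger parallel gripper is mounted at the origin on the work surface. World frame = base frame: x ahead of the robot, y to its left, z up, the work surface at z = 0. Lengths are in m, angles in rad, forces in N, time in s.
With the tool pointing down it reaches from about 0.375 to 0.975 m from the base axis. Payload 3.8 kg.
Tool frame: the origin (TCP) lies midway between the tips of the shut fingers; the grasp point (between the pads) lies 19 mm behind it; z points along the fingers, y is the line along which they close (so a half turn about z gives the same grasp; the last joint's range is limited). The gripper opens to 88 mm and grips with 3 to 60 N. Pads are 18 mm wide; open, the fingers measure 123 mm over their backs; the gripper's body (75 mm by 187 mm) begins 45 mm behind the grasp point.
Start: joints at [-1.319, 0.264, 1.604, -0, 1.274, -0.037], TCP at [0.192, -0.647, 0.239] pointing down, gripper open.
Joint ranges: [-2.63, 2.63], [-0.94, 2.18], [0.31, 2.57], [-1.31, 4.45], [0, 2.66], [-2.55, 2.55]. Speed limits (rad/s): [2.57, 2.57, 3.14, 3.14, 3.14, 3.14].

## Interface

Orientations are given as a rotation vector (axis times angle).
In Python, from cell import manip gives the robot as it stands.
- The arm moves only by the shell command python3 -m inch 'ROWS'. ROWS is JSON, a list of rows, each an object of numbers: "jaw": the finger opening in m, from 0 to 0.0881; "x", "y", "z": the shift along the world's x, y, z in m; "roll": the turn about the world's z in degrees. A call has 1 to 12 rows; each row shifts and turns the commanded pose from where the row before left it; what a row does not reach is not made up. A row lasts 1/8 s, in which the tool goes at most 62.5 mm and 10.7 degrees, less where a joint would pass 70% of its speed; a pose out of reach is approached as far as the arm can. A call is refused whole if a number of a shift passes 0.0625 or a number of a turn 10.7, either way. A call with a gripper value outside its range is refused whole. The fingers move at their own pace and stop on an object; the grip force is fixed at half the most. Time passes only in rows, so rows that do not move let the fingers close. It gives the time, the measured TCP pose, the force, the opening and the grip force at its end, in the units of the state.
- manip.state(): the state, without advancing time (a new reading comes with each control period).
- manip.snapshot(name): name is "side" or "top" or "wrist"; returns the picture (400x640x3 uint8, blue, green, red); there is no depth.
- manip.calibration(name): a dict with "fx", "fy", "cx", "cy" (pixels), "cam_to_world" (4x4, takes a point from camera to world coordinates). Camera axes: x right, y down, z forward; pixel columns grow to the right and rows downward; lengths in m; the calibration is good to about 2 mm. The wrist camera is an equidistant fisheye: a pixel r from the principal point sees the ray r / f radians off the axis. A picture is of the moment at which its call begins: read the wrist's pose just before it. calibration takes no time and is no camera call; for the wrist camera it gives the pose at the moment of the call.
- manip.finish_job(): hands the job in; it is judged then, once.
The state is a dict: "t": time; "joint_pos": joint angles; "dq": joint speeds; "effort": joint torques, N m; "tool_pos": TCP position; "orientation": TCP orientation; "ft_force": force on the tool from outside, world axes, zero at the start; "wrist_torque": the same for the moment, N m; "opening": finger opening in m; "grasp_force": force on a finger pad.
Only numpy, scipy, OpenCV 4.12 (cv2) and the standard library are available. Lean on these libraries where they do the work, as an engineer would, in place of code of your own. Each camera call takes 0.05 s, during which the arm holds its last target. There are 200 camera calls.

## Working session

There is one attempt and no reset: what is moved stays moved. The work goes in short steps, Python scripts to look and compute and a shell command to move; the robot and the scene stay as the last step left them, time stands still between calls to the robot, and variables do not carry over. Pictures are saved under pics/ and viewed, at most 10 in all, crops included, and the job is handed in when it is done.

```bash
mkdir -p pics; ls
cat > h.py <<'E'
from cell import manip
import numpy as np, cv2
def ray(name,u,v,cal=None):
    c=cal or manip.calibration(name); M=np.array(c["cam_to_world"])
    a=(u-c["cx"])/c["fx"]; b=(v-c["cy"])/c["fy"]
    if name=="wrist":
        r=np.hypot(a,b); d=np.array([np.sin(r)*a/(r+1e-9),np.sin(r)*b/(r+1e-9),np.cos(r)])
    else: d=np.array([a,b,1.])
    return M[:3,3],M[:3,:3]@d
def at_z(name,u,v,z,cal=None):
    o,d=ray(name,u,v,cal); return o+d*(z-o[2])/d[2]
E
python3 - <<'E'
from h import *
for n in("top","side"):
    cv2.imwrite(f"pics/{n}0.png",manip.snapshot(n)); c=manip.calibration(n); print(n,c["fx"],np.round(c["cam_to_world"],3).tolist())
E
```

```text
pics
top 426.9502732669411 [[0.002, -0.979, 0.204, 0.35], [-1.0, -0.002, 0.001, -0.006], [-0.001, -0.204, -0.979, 1.32], [0.0, 0.0, 0.0, 1.0]]
side 382.0084763827769 [[-0.993, -0.086, 0.075, 0.54], [-0.114, 0.688, -0.717, 0.831], [0.01, -0.721, -0.693, 0.924], [0.0, 0.0, 0.0, 1.0]]
```

View pics/top0.png

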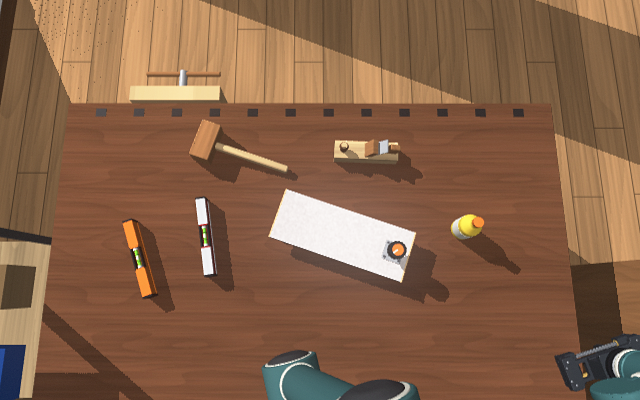

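View pics/side0.png

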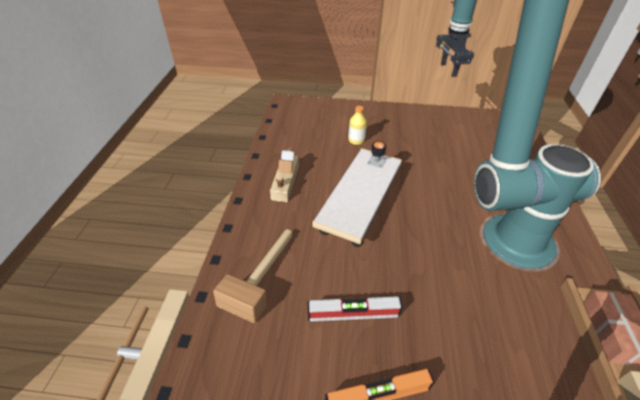

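Two level-shaped things show in the top view: an orange one at (140,258) and one with an aluminium top at (205,237). In the side view the second sits at (354,308) with a red flank, so it fits "red and aluminium". I'll confirm it in an enlarged crop.

Run:
```python
from h import *
t=cv2.imread("pics/top0.png"); s=cv2.imread("pics/side0.png")
a=cv2.resize(t[190:305,110:230],None,fx=4.8,fy=4.8,interpolation=cv2.INTER_CUBIC)[:550,:]
b=cv2.resize(t[180:295,260:425],None,fx=4.8,fy=4.8,interpolation=cv2.INTER_CUBIC)
cv2.imwrite("pics/c1.png",cv2.resize(np.hstack([t[190:300,110:230],t[180:290,262:422]]),None,fx=2.85,fy=2.85,interpolation=cv2.INTER_CUBIC))
cv2.imwrite("pics/c1.png",np.vstack([cv2.resize(np.hstack([t[190:300,110:230],t[180:290,262:422]]),None,fx=2.85,fy=2.85,interpolation=cv2.INTER_CUBIC),cv2.resize(s[280:400,290:450],(798,598))[:280]]))
for n,u,v,z in [("lev end far",201,198,.05),("lev end near",209,276,.05),("vial",205.5,237,.05),("sh A",286,190,.076),("sh B",269,237,.076),("sh C",415,233,.072),("sh D",403,282,.072),("knob top",398,250,.146)]:
    print(n,at_z("top",u,v,z).round(4))
```

```text
lev end far [0.6146 0.3291 0.05  ]
lev end near [0.3814 0.293  0.05  ]
vial [0.4958 0.3092 0.05  ]
sh A [0.634  0.0696 0.076 ]
sh B [0.4931 0.1173 0.076 ]
sh C [ 0.5061 -0.3105  0.072 ]
sh D [ 0.3649 -0.2693  0.072 ]
knob top [ 0.4499 -0.2436  0.146 ]
```

View pics/c1.png

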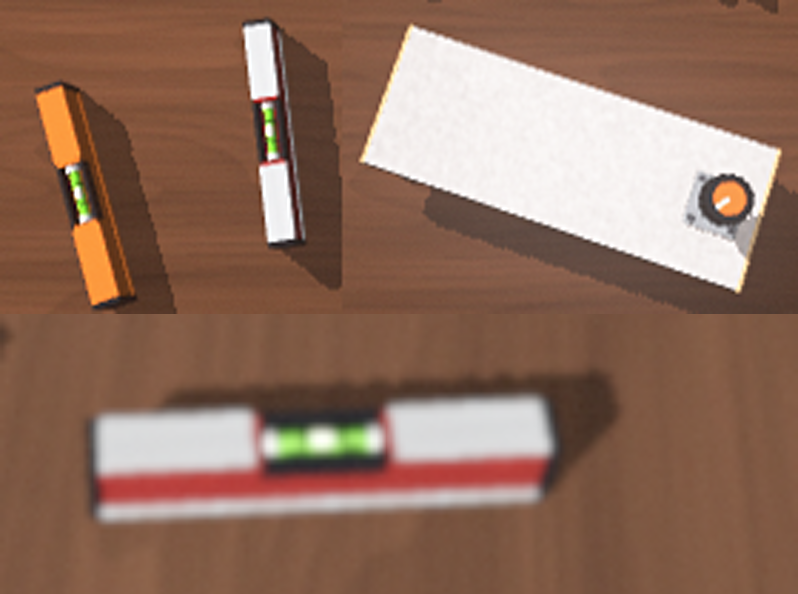

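The crop confirms the red and aluminium level at top-view (205,237); the orange one is the look-alike. Next I'll get the tool's heading and the shifts to make.

```bash
cat >> h.py <<'E'
from scipy.spatial.transform import Rotation as R
L0=np.array([.498,.311]); yawL=np.arctan2(.036,.233)
SB=np.array([.519,-.0395]); U=np.array([-.3168,-.9485]); KN=np.array([.450,-.2433])
def st():
    s=manip.state(); Rm=R.from_rotvec(s["orientation"]).as_matrix()
    print("t",round(s["t"],2),"tcp",np.round(s["tool_pos"],4),"yheading",round(np.degrees(np.arctan2(Rm[1,1],Rm[0,1])),2),"zax",Rm[:,2].round(3),"F",np.round(s["ft_force"],1),"open",round(s["opening"],4),"g",round(s["grasp_force"],1),"q",np.round(s["joint_pos"],2)); return s
E
python3 - <<'E'
from h import *
s=st(); print(np.degrees(yawL), np.degrees(np.arctan2(*-U[::-1])), L0-s["tool_pos"][:2])
c=manip.calibration("wrist");print(np.round(c["cam_to_world"],3).tolist(),c["fx"])
E
```

```text
t 0.1 tcp [ 0.1921 -0.6464  0.2376] yheading -73.45 zax [-0.001  0.002 -1.   ] F [0.5 0.9 0. ] open 0.088 g 0.0 q [-1.32  0.26  1.61 -0.    1.27 -0.04]
8.783115356117765 71.53062624333504 [0.30593812 0.95743846]
[[0.284, -0.909, -0.304, 0.271], [-0.959, -0.27, -0.089, -0.622], [-0.001, 0.317, -0.948, 0.384], [0.0, 0.0, 0.0, 1.0]] 309.70691628693146
```

```bash
python3 -m inch '[{"x":0.04,"y":0.047},{"x":0.04,"y":0.047},{"x":0.04,"y":0.047},{"x":0.04,"y":0.047},{"x":0.04,"y":0.047},{"x":0.04,"y":0.047},{"x":0.04,"y":0.047},{"x":0.04,"y":0.047},{"y":0.06},{"y":0.06},{"y":0.06},{"y":0.06}]' | tail -c 400; python3 -m inch '[{"y":0.06},{"y":0.06},{"y":0.06},{"y":0.06},{"y":0.06,"roll":-7.8},{"y":0.04,"x":-0.014},{"x":0},{"x":0}]' | tail -c 400
python3 - <<'E'
from h import *
st(); im=manip.snapshot("wrist"); cv2.imwrite("pics/w1.png",im)
c=manip.calibration("wrist"); print(c)
E
```

```text
t 0.1 tcp [ 0.1921 -0.6464  0.2376] yheading -73.45 zax [-0.001  0.002 -1.   ] F [0.5 0.9 0. ] open 0.088 g 0.0 q [-1.32  0.26  1.61 -0.    1.27 -0.04]
{'fx': 309.70691628693146, 'fy': 309.70691628693146, 'cx': 319.0436188323143, 'cy': 200.6418983846967, 'cam_to_world': array([[ 0.28425028, -0.90923047, -0.30414097,  0.2711913 ],
       [-0.95874941, -0.26995182, -0.0890257 , -0.62202553],
       [-0.00115853,  0.31690056, -0.94845806,  0.38367724],
       [ 0.        ,  0.        ,  0.        ,  1.        ]])}schema error: expected keys jaw, x, y, z, roll
schema error: expected keys jaw, x, y, z, roll
```

View pics/w1.png

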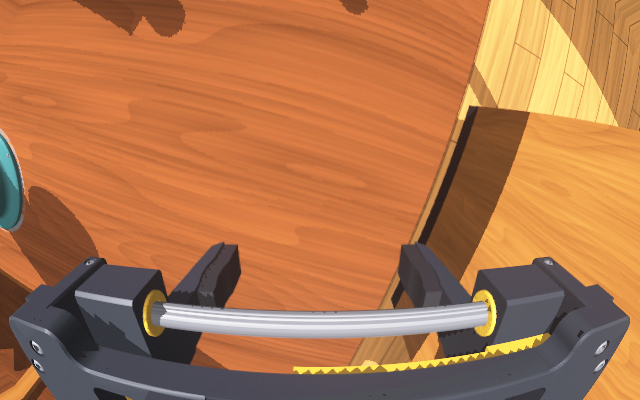

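The call was refused because each row needs all five keys, so the arm hasn't moved; the picture shows only bare bench with the fingers at about (225,265) and (415,265).

```bash
python3 -m inch '[{"jaw":0.088,"x":0.04,"y":0.047,"z":0,"roll":0},{"jaw":0.088,"x":0.04,"y":0.047,"z":0,"roll":0},{"jaw":0.088,"x":0.04,"y":0.047,"z":0,"roll":0},{"jaw":0.088,"x":0.04,"y":0.047,"z":0,"roll":0},{"jaw":0.088,"x":0.04,"y":0.047,"z":0,"roll":0},{"jaw":0.088,"x":0.04,"y":0.047,"z":0,"roll":0},{"jaw":0.088,"x":0.04,"y":0.047,"z":0,"roll":0},{"jaw":0.088,"x":0.04,"y":0.047,"z":0,"roll":0},{"jaw":0.088,"x":0,"y":0.06,"z":0,"roll":0},{"jaw":0.088,"x":0,"y":0.06,"z":0,"roll":0},{"jaw":0.088,"x":0,"y":0.06,"z":0,"roll":0},{"jaw":0.088,"x":0,"y":0.06,"z":0,"roll":0}]' | tail -c 400; python3 -m inch '[{"jaw":0.088,"x":0,"y":0.06,"z":0,"roll":0},{"jaw":0.088,"x":0,"y":0.06,"z":0,"roll":0},{"jaw":0.088,"x":0,"y":0.06,"z":0,"roll":0},{"jaw":0.088,"x":0,"y":0.06,"z":0,"roll":0},{"jaw":0.088,"x":0,"y":0.06,"z":0,"roll":-7.8},{"jaw":0.088,"x":-0.014,"y":0.04,"z":0,"roll":0},{"jaw":0.088,"x":0,"y":0,"z":0,"roll":0},{"jaw":0.088,"x":0,"y":0,"z":0,"roll":0}]' | tail -c 400
python3 - <<'E'
from h import *
st(); im=manip.snapshot("wrist"); cv2.imwrite("pics/w2.png",im)
import pickle; pickle.dump(manip.calibration("wrist"),open("w2.pkl","wb"))
E
```

```text
t: 1.65
tool_pos: [0.5118, -0.0292, 0.2385]
orientation: [-3.109, -0.452, -0.0]
ft_force: [0.0, 0.2, 0.3]
opening: 0.088
grasp_force: 0.0
t: 2.65
tool_pos: [0.498, 0.3085, 0.2383]
orientation: [3.131, 0.241, -0.001]
ft_force: [-0.5, -0.1, -0.7]
opening: 0.0879
grasp_force: 0.0
t 2.65 tcp [0.498  0.3085 0.2383] yheading -81.21 zax [-0.    -0.001 -1.   ] F [-0.5 -0.1 -0.7] open 0.0879 g 0.0 q [ 0.51  0.1   1.8  -0.    1.25  1.93]
```

View pics/w2.png

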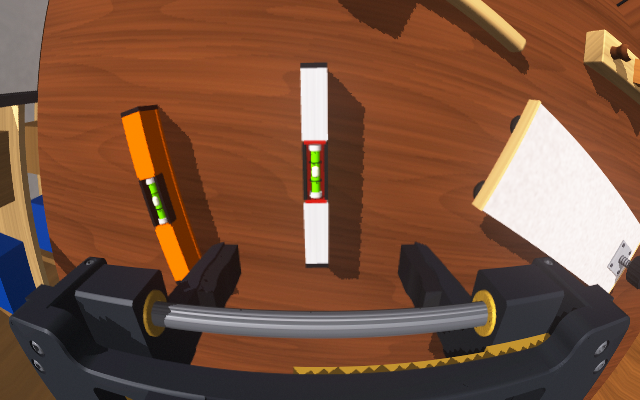

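The red level is dead ahead between the fingers: its top runs from (314,66) to (316,266), with the vial centre at (315,172). The orange one is off to the left.

Run:
```python
from h import *
import pickle; c=pickle.load(open("w2.pkl","rb"))
for u,v in[(314,66),(316,266),(315.3,172)]: print(at_z("wrist",u,v,.05,c).round(4))
```

```text
[0.6163 0.3323 0.05  ]
[0.3839 0.2953 0.05  ]
[0.5018 0.3137 0.05  ]
```

```bash
python3 -m inch '[{"jaw":0.088,"x":0.002,"y":0.005,"z":-0.054,"roll":0},{"jaw":0.088,"x":0,"y":0,"z":-0.054,"roll":0},{"jaw":0.088,"x":0,"y":0,"z":-0.054,"roll":0},{"jaw":0.088,"x":0,"y":0,"z":-0.034,"roll":0},{"jaw":0.088,"x":0,"y":0,"z":-0.02,"roll":0},{"jaw":0.02,"x":0,"y":0,"z":0,"roll":0},{"jaw":0.02,"x":0,"y":0,"z":0,"roll":0},{"jaw":0.02,"x":0,"y":0,"z":0,"roll":0},{"jaw":0.02,"x":0,"y":0,"z":0,"roll":0},{"jaw":0.02,"x":0,"y":0,"z":0,"roll":0},{"jaw":0.02,"x":0,"y":0,"z":0,"roll":0},{"jaw":0.02,"x":0,"y":0,"z":0,"roll":0}]'
```

```text
t: 4.2
tool_pos: [0.5003, 0.3139, 0.0229]
orientation: [3.132, 0.24, 0.0]
ft_force: [-0.7, 0.4, 2.6]
opening: 0.0278
grasp_force: 30.0
```

```bash
python3 -m inch '[{"jaw":0.02,"x":0,"y":0,"z":0.04,"roll":0},{"jaw":0.02,"x":0,"y":0,"z":0.05,"roll":0},{"jaw":0.02,"x":0,"y":0,"z":0.05,"roll":0},{"jaw":0.02,"x":0.004,"y":-0.05,"z":0,"roll":10.4},{"jaw":0.02,"x":0.004,"y":-0.05,"z":0,"roll":10.4},{"jaw":0.02,"x":0.004,"y":-0.05,"z":0,"roll":10.4},{"jaw":0.02,"x":0.004,"y":-0.05,"z":0,"roll":10.4},{"jaw":0.02,"x":0.004,"y":-0.05,"z":0,"roll":10.4},{"jaw":0.02,"x":0.002,"y":-0.05,"z":0,"roll":10.4},{"jaw":0.02,"x":0,"y":-0.044,"z":0,"roll":0},{"jaw":0.02,"x":0,"y":0,"z":0,"roll":0},{"jaw":0.02,"x":0,"y":0,"z":0,"roll":0}]'
python3 - <<'E'
from h import *
st(); t=manip.snapshot("top"); w=manip.snapshot("wrist")
cv2.imwrite("pics/p2.png",np.vstack([cv2.resize(w[:290],(640,290)),cv2.resize(t[170:300,220:460],(554,300))[:, :554] if 0 else cv2.copyMakeBorder(cv2.resize(t[170:300,220:460],(554,300)),0,0,0,86,0)]))
E
```

```text
t: 5.7
tool_pos: [0.5215, -0.0289, 0.1618]
orientation: [-2.557, -1.822, 0.001]
ft_force: [-1.0, -0.6, -3.9]
opening: 0.0276
grasp_force: 29.9
t 5.7 tcp [ 0.5215 -0.0289  0.1618] yheading -19.07 zax [-0.002  0.001 -1.   ] F [-1.  -0.6 -3.9] open 0.0276 g 29.9 q [-0.1   0.04  2.01  0.    1.1   0.23]
```

View pics/p2.png

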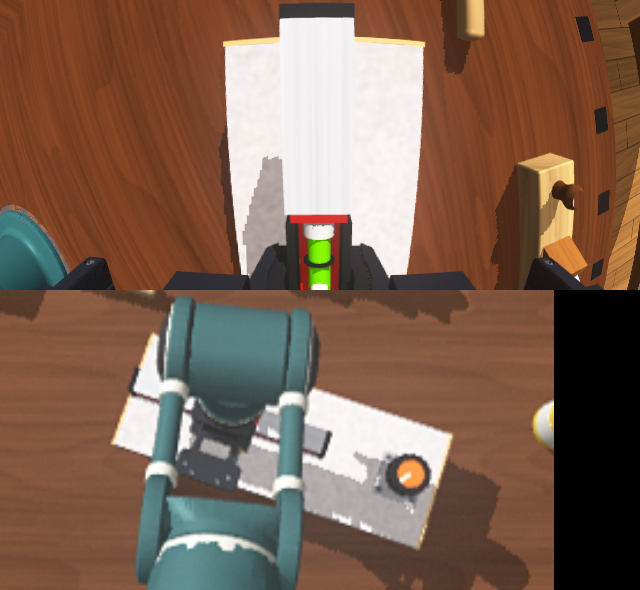

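The picture shows the level gripped squarely and lined up over the bare end of the board, clear of the knob (top-view crop about (405,475)). Lowering.

```bash
python3 -m inch '[{"jaw":0.02,"x":0,"y":0,"z":-0.04,"roll":0},{"jaw":0.02,"x":0,"y":0,"z":-0.016,"roll":0},{"jaw":0.02,"x":0,"y":0,"z":-0.004,"roll":0},{"jaw":0.02,"x":0,"y":0,"z":-0.002,"roll":0},{"jaw":0.02,"x":0,"y":0,"z":-0.002,"roll":0},{"jaw":0.02,"x":0,"y":0,"z":0,"roll":0}]'; python3 -m inch '[{"jaw":0.02,"x":0,"y":0,"z":-0.001,"roll":0},{"jaw":0.02,"x":0,"y":0,"z":0,"roll":0}]'
```

```text
t: 6.55
tool_pos: [0.5228, -0.0293, 0.0994]
orientation: [2.557, 1.823, 0.001]
ft_force: [0.2, -0.4, -3.7]
opening: 0.0274
grasp_force: 29.9
t: 6.8
tool_pos: [0.5227, -0.0294, 0.0983]
orientation: [2.557, 1.823, 0.001]
ft_force: [-0.5, -0.9, -1.6]
opening: 0.0276
grasp_force: 29.9
```

Contact is starting, so I'll press a little further, reading the force after each step.

```bash
for i in 1; do python3 -m inch '[{"jaw":0.02,"x":0,"y":0,"z":-0.001,"roll":0},{"jaw":0.02,"x":0,"y":0,"z":0,"roll":0}]'; python3 -m inch '[{"jaw":0.02,"x":0,"y":0,"z":-0.001,"roll":0},{"jaw":0.02,"x":0,"y":0,"z":0,"roll":0}]'; done | grep -E "tool|ft"
```

```text
tool_pos: [0.5228, -0.0295, 0.0981]
ft_force: [-2.3, -1.0, 4.3]
tool_pos: [0.5228, -0.0295, 0.0981]
ft_force: [-4.8, -1.3, 10.9]
```

```bash
python3 -m inch '[{"jaw":0.02,"x":0,"y":0,"z":0,"roll":0},{"jaw":0.02,"x":0,"y":0,"z":0,"roll":0},{"jaw":0.02,"x":0,"y":0,"z":0,"roll":0},{"jaw":0.02,"x":0,"y":0,"z":0.001,"roll":0},{"jaw":0.02,"x":0,"y":0,"z":0.0005,"roll":0},{"jaw":0.06,"x":0,"y":0,"z":0,"roll":0},{"jaw":0.06,"x":0,"y":0,"z":0,"roll":0},{"jaw":0.06,"x":0,"y":0,"z":0,"roll":0},{"jaw":0.06,"x":0,"y":0,"z":0,"roll":0},{"jaw":0.06,"x":0,"y":0,"z":0.05,"roll":0},{"jaw":0.06,"x":0,"y":0,"z":0.05,"roll":0},{"jaw":0.06,"x":0,"y":0,"z":0.01,"roll":0}]'; python3 -m inch '[{"jaw":0.06,"x":0,"y":-0.04,"z":0,"roll":0},{"jaw":0.06,"x":0,"y":0,"z":0,"roll":0},{"jaw":0.06,"x":0,"y":0,"z":0,"roll":0}]'|grep tool
python3 - <<'E'
from h import *
import pickle
st(); pickle.dump(manip.calibration("wrist"),open("w3.pkl","wb")); w=manip.snapshot("wrist"); cv2.imwrite("pics/w3raw.png",w)
cv2.imwrite("pics/w3.png",cv2.resize(w,(800,500)))
E
```

```text
t: 8.8
tool_pos: [0.5249, -0.0295, 0.2116]
orientation: [2.554, 1.821, 0.009]
ft_force: [0.8, -0.5, -0.5]
opening: 0.0602
grasp_force: 0.0
tool_pos: [0.5215, -0.069, 0.2061]
t 9.18 tcp [ 0.5215 -0.069   0.2061] yheading -19.06 zax [-0.002  0.001 -1.   ] F [ 0.1  0.1 -0.6] open 0.0601 g 0.0 q [-0.18  0.01  1.96  0.    1.18  0.15]
```

View pics/w3.png

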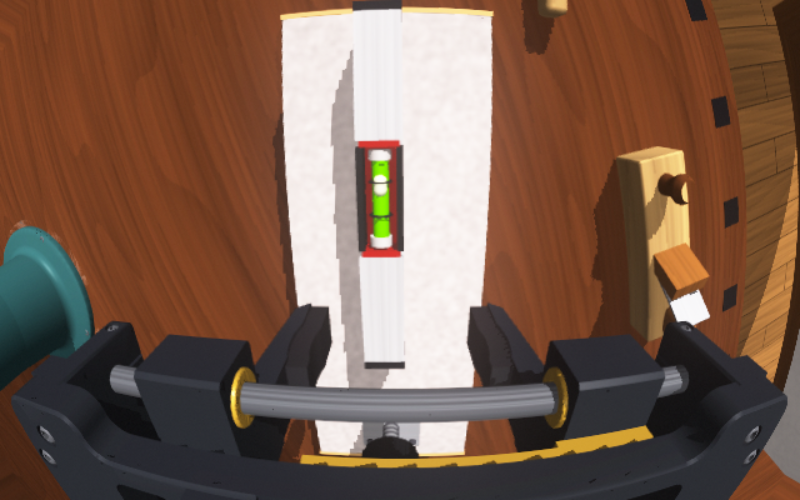

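The level lies along the board with its vial at about (380,198) in this view, and the bubble sits at the far end, away from the knob, at about (380,185). I'll measure it from the vial's colour profile.

```bash
cat >> h.py <<'E'
def prof(im,c,u0,v0,u1,v1):
    im=cv2.GaussianBlur(im,(3,1),0)
    P0=at_z("wrist",u0,v0,.124,c)[:2]
    for k in range(int(v1-v0)+1):
        v=v0+k; u=u0+(u1-u0)*k/(v1-v0); p=at_z("wrist",u,v,.124,c)[:2]
        print(v,round(1e3*float((p-SB)@U),1),im[int(v),int(round(u))].tolist())
E
python3 - <<'E'
from h import *
import pickle
prof(cv2.imread("pics/w3raw.png"),pickle.load(open("w3.pkl","rb")),303.5,111,305.5,206)
E
```

```text
111 -49.1 [218, 217, 238]
112 -48.3 [140, 141, 228]
113 -47.6 [53, 58, 218]
114 -46.9 [52, 57, 218]
115 -46.1 [52, 58, 218]
116 -45.4 [52, 58, 216]
117 -44.7 [51, 58, 199]
118 -43.9 [52, 57, 151]
119 -43.2 [104, 107, 131]
120 -42.4 [228, 229, 236]
121 -41.7 [244, 245, 249]
122 -41.0 [244, 245, 249]
123 -40.2 [244, 245, 249]
124 -39.5 [244, 245, 249]
125 -38.7 [244, 245, 249]
126 -38.0 [244, 245, 249]
127 -37.2 [244, 245, 249]
128 -36.5 [160, 241, 207]
129 -35.8 [4, 244, 143]
130 -35.0 [0, 234, 127]
131 -34.3 [26, 173, 97]
132 -33.5 [12, 191, 103]
133 -32.8 [0, 247, 142]
134 -32.0 [0, 247, 143]
135 -31.3 [0, 247, 142]
136 -30.5 [0, 247, 142]
137 -29.8 [0, 247, 142]
138 -29.1 [0, 247, 141]
139 -28.3 [68, 249, 177]
140 -27.6 [231, 254, 251]
141 -26.8 [254, 254, 254]
142 -26.1 [255, 254, 255]
143 -25.3 [254, 254, 255]
144 -24.6 [252, 254, 254]
145 -23.8 [235, 250, 250]
146 -23.0 [92, 104, 108]
147 -22.3 [209, 235, 235]
148 -21.5 [240, 253, 252]
149 -20.8 [244, 254, 253]
150 -20.0 [244, 254, 253]
151 -19.3 [244, 254, 253]
152 -18.5 [243, 253, 253]
153 -17.8 [237, 252, 251]
154 -17.0 [214,
[... 529 characters left out ...]
6]
177 0.7 [0, 247, 141]
178 1.5 [0, 247, 140]
179 2.3 [0, 247, 140]
180 3.1 [0, 247, 140]
181 3.9 [0, 247, 141]
182 4.7 [0, 247, 140]
183 5.5 [0, 247, 141]
184 6.2 [0, 247, 140]
185 7.0 [0, 247, 139]
186 7.8 [0, 246, 139]
187 8.6 [0, 247, 139]
188 9.4 [0, 246, 139]
189 10.2 [0, 247, 140]
190 11.0 [216, 241, 234]
191 11.8 [240, 242, 246]
192 12.6 [243, 244, 248]
193 13.4 [242, 244, 249]
194 14.2 [242, 244, 248]
195 15.1 [243, 244, 248]
196 15.9 [242, 244, 248]
197 16.7 [230, 232, 241]
198 17.5 [172, 176, 206]
199 18.3 [50, 54, 125]
200 19.1 [49, 56, 201]
201 19.9 [49, 55, 214]
202 20.8 [50, 55, 217]
203 21.6 [49, 56, 218]
204 22.4 [50, 56, 218]
205 23.2 [85, 89, 220]
206 24.1 [230, 230, 236]
```

Black lines at −23.0 and −2.4 mm, bubble centre about −21.5 mm: the bubble is about 8.8 mm off, away from the knob. That calls for about 2.93 rad (168°) clockwise. Moving to the knob.

```bash
python3 -m inch '[{"jaw":0.08,"x":-0.010,"y":-0.025,"z":0,"roll":10},{"jaw":0.08,"x":-0.010,"y":-0.025,"z":0,"roll":10},{"jaw":0.08,"x":-0.010,"y":-0.025,"z":0,"roll":10},{"jaw":0.08,"x":-0.010,"y":-0.025,"z":0,"roll":10},{"jaw":0.08,"x":-0.010,"y":-0.025,"z":0,"roll":10},{"jaw":0.08,"x":-0.010,"y":-0.025,"z":0,"roll":10},{"jaw":0.08,"x":-0.0115,"y":-0.0243,"z":0,"roll":10},{"jaw":0.08,"x":0,"y":0,"z":0,"roll":0},{"jaw":0.08,"x":0,"y":0,"z":0,"roll":0}]'
python3 - <<'E'
from h import *
import pickle
s=st(); print(KN-s["tool_pos"][:2]); c=manip.calibration("wrist"); w=manip.snapshot("wrist"); cv2.imwrite("pics/k.png",w)
m=((w[...,2]>200)&(w[...,1]>90)&(w[...,1]<190)&(w[...,0]<110)).astype(np.uint8); n,l,a,ct=cv2.connectedComponentsWithStats(m)
for i in range(1,n):
    if a[i][4]>150: print(a[i],ct[i],at_z("wrist",*ct[i],.146,c).round(4))
E
```

```text
t: 10.35
tool_pos: [0.4509, -0.2426, 0.2068]
orientation: [-1.052, -2.959, -0.001]
ft_force: [-0.1, 0.0, 0.8]
opening: 0.0803
grasp_force: 0.0
t 10.35 tcp [ 0.4509 -0.2426  0.2068] yheading 50.86 zax [-0.     0.001 -1.   ] F [-0.1  0.   0.8] open 0.0803 g 0.0 q [-0.54 -0.02  1.98  0.    1.18 -1.43]
[-0.00089741 -0.00069982]
[ 298  201   44   40 1291] [319.09914795 221.60030984] [ 0.4527 -0.243   0.146 ]
[205 335  32  32 156] [214.01923077 345.06410256] [ 0.49   -0.4039  0.146 ]
```

```bash
python3 -m inch '[{"jaw":0.08,"x":0.001,"y":0,"z":-0.03,"roll":0},{"jaw":0.08,"x":0,"y":0,"z":-0.03,"roll":0},{"jaw":0.08,"x":0,"y":0,"z":-0.025,"roll":0},{"jaw":0.08,"x":0,"y":0,"z":-0.009,"roll":0},{"jaw":0.04,"x":0,"y":0,"z":0,"roll":0},{"jaw":0.04,"x":0,"y":0,"z":0,"roll":0},{"jaw":0.04,"x":0,"y":0,"z":0,"roll":0},{"jaw":0.04,"x":0,"y":0,"z":0,"roll":0},{"jaw":0.04,"x":0,"y":0,"z":0,"roll":0}]'
```

```text
t: 11.52
tool_pos: [0.4526, -0.2437, 0.1143]
orientation: [1.049, 2.959, 0.0]
ft_force: [1.1, 2.9, 4.3]
opening: 0.0472
grasp_force: 30.0
```

```bash
python3 -m inch '[{"jaw":0.04,"x":0,"y":0,"z":0,"roll":-7},{"jaw":0.04,"x":0,"y":0,"z":0,"roll":-7},{"jaw":0.04,"x":0,"y":0,"z":0,"roll":-7},{"jaw":0.04,"x":0,"y":0,"z":0,"roll":-7},{"jaw":0.04,"x":0,"y":0,"z":0,"roll":-7},{"jaw":0.04,"x":0,"y":0,"z":0,"roll":-7},{"jaw":0.04,"x":0,"y":0,"z":0,"roll":-7},{"jaw":0.04,"x":0,"y":0,"z":0,"roll":-7},{"jaw":0.04,"x":0,"y":0,"z":0,"roll":-7},{"jaw":0.04,"x":0,"y":0,"z":0,"roll":-7},{"jaw":0.04,"x":0,"y":0,"z":0,"roll":-7},{"jaw":0.04,"x":0,"y":0,"z":0,"roll":-7}]'; python3 -m inch '[{"jaw":0.04,"x":0,"y":0,"z":0,"roll":-7},{"jaw":0.04,"x":0,"y":0,"z":0,"roll":-7},{"jaw":0.04,"x":0,"y":0,"z":0,"roll":-7},{"jaw":0.04,"x":0,"y":0,"z":0,"roll":-7},{"jaw":0.04,"x":0,"y":0,"z":0,"roll":-7},{"jaw":0.04,"x":0,"y":0,"z":0,"roll":-7},{"jaw":0.04,"x":0,"y":0,"z":0,"roll":-7},{"jaw":0.04,"x":0,"y":0,"z":0,"roll":-7},{"jaw":0.04,"x":0,"y":0,"z":0,"roll":-7},{"jaw":0.04,"x":0,"y":0,"z":0,"roll":-7},{"jaw":0.04,"x":0,"y":0,"z":0,"roll":-7},{"jaw":0.04,"x":0,"y":0,"z":0,"roll":-7}]';python3 -c "
from h import *
st()"
```

```text
t: 13.02
tool_pos: [0.4525, -0.2438, 0.1143]
orientation: [2.763, 1.493, 0.002]
ft_force: [1.3, 1.2, 5.4]
opening: 0.0473
grasp_force: 30.0
t: 14.52
tool_pos: [0.4524, -0.2436, 0.1143]
orientation: [-3.053, 0.74, -0.002]
ft_force: [0.6, 1.9, 6.4]
opening: 0.0471
grasp_force: 30.0
t 14.53 tcp [ 0.4524 -0.2436  0.1143] yheading -117.25 zax [ 0.001 -0.    -1.   ] F [0.6 1.9 6.4] open 0.0471 g 30.0 q [-0.54  0.07  2.07  0.    1.    1.5 ]
```

```bash
python3 -m inch '[{"jaw":0.08,"x":0,"y":0,"z":0,"roll":0},{"jaw":0.08,"x":0,"y":0,"z":0,"roll":0},{"jaw":0.08,"x":0,"y":0,"z":0,"roll":0},{"jaw":0.08,"x":0,"y":0,"z":0.03,"roll":0},{"jaw":0.08,"x":0,"y":0,"z":0.03,"roll":0},{"jaw":0.08,"x":0,"y":0,"z":0.03,"roll":0}]'; python3 -m inch '[{"jaw":0.06,"x":0.007,"y":0.0175,"z":0,"roll":9.8},{"jaw":0.06,"x":0.007,"y":0.0175,"z":0,"roll":9.8},{"jaw":0.06,"x":0.007,"y":0.0175,"z":0,"roll":9.8},{"jaw":0.06,"x":0.007,"y":0.0175,"z":0,"roll":9.8},{"jaw":0.06,"x":0.007,"y":0.0175,"z":0,"roll":9.8},{"jaw":0.06,"x":0.007,"y":0.0175,"z":0,"roll":9.8},{"jaw":0.06,"x":0.007,"y":0.0175,"z":0,"roll":9.8},{"jaw":0.06,"x":0.007,"y":0.0175,"z":0,"roll":9.8},{"jaw":0.06,"x":0.007,"y":0.0175,"z":0,"roll":9.8},{"jaw":0.06,"x":0.007,"y":0.0175,"z":0,"roll":9.8},{"jaw":0,"x":0,"y":0,"z":0,"roll":0},{"jaw":0,"x":0,"y":0,"z":0,"roll":0}]'
python3 - <<'E'
from h import *
import pickle
st(); pickle.dump(manip.calibration("wrist"),open("w4.pkl","wb")); w=manip.snapshot("wrist"); cv2.imwrite("pics/w4raw.png",w)
cv2.imwrite("pics/w4.png",cv2.resize(w[60:240,200:410],None,fx=3.3,fy=3.3,interpolation=cv2.INTER_CUBIC))
E
```

```text
t: 15.28
tool_pos: [0.4514, -0.2435, 0.2037]
orientation: [-3.055, 0.733, 0.001]
ft_force: [0.3, -0.7, -0.3]
opening: 0.0802
grasp_force: 0.0
t: 16.77
tool_pos: [0.5214, -0.069, 0.203]
orientation: [-2.56, -1.821, 0.001]
ft_force: [0.8, -0.2, 0.1]
opening: 0.0424
grasp_force: 0.0
t 16.77 tcp [ 0.5214 -0.069   0.203 ] yheading -19.15 zax [-0.001 -0.    -1.   ] F [ 0.8 -0.2  0.1] open 0.0424 g 0.0 q [-0.18  0.01  1.96 -0.    1.17  0.16]
```

View pics/w4.png

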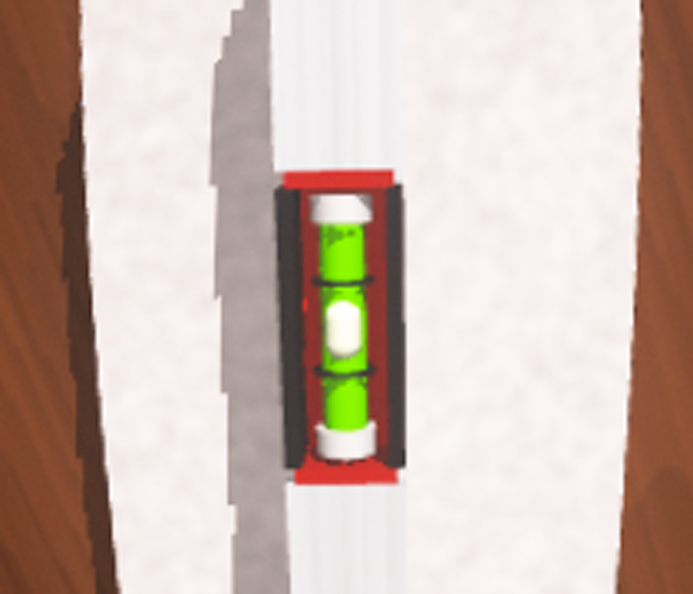

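The bubble at crop (343,328) stands midway between the lines (283 and 372), so it is centred within about 0.3 mm. Now I'll press with shut fingers on the flat top, 50 mm towards the knob from the vial.

```bash
python3 -m inch '[{"jaw":0,"x":-0.015,"y":-0.008,"z":-0.02,"roll":0},{"jaw":0,"x":0,"y":0,"z":-0.03,"roll":0},{"jaw":0,"x":0,"y":0,"z":-0.018,"roll":0},{"jaw":0,"x":0,"y":0,"z":-0.004,"roll":0},{"jaw":0,"x":0,"y":0,"z":-0.001,"roll":0},{"jaw":0,"x":0,"y":0,"z":0,"roll":0}]'; python3 -m inch '[{"jaw":0,"x":0,"y":0,"z":-0.001,"roll":0},{"jaw":0,"x":0,"y":0,"z":-0.001,"roll":0},{"jaw":0,"x":0,"y":0,"z":0,"roll":0}]'
```

```text
t: 17.58
tool_pos: [0.5076, -0.0767, 0.1312]
orientation: [2.557, 1.823, 0.002]
ft_force: [-0.0, -0.3, 0.7]
opening: -0.0
grasp_force: 0.0
t: 17.95
tool_pos: [0.5067, -0.0765, 0.1283]
orientation: [2.558, 1.824, 0.0]
ft_force: [-0.2, 0.4, 0.1]
opening: 0.0006
grasp_force: 0.0
```

```bash
python3 -m inch '[{"jaw":0,"x":0,"y":0,"z":-0.001,"roll":0},{"jaw":0,"x":0,"y":0,"z":-0.001,"roll":0},{"jaw":0,"x":0,"y":0,"z":0,"roll":0}]'|grep -E "tool|ft"; python3 -m inch '[{"jaw":0,"x":0,"y":0,"z":-0.0005,"roll":0},{"jaw":0,"x":0,"y":0,"z":-0.0005,"roll":0},{"jaw":0,"x":0,"y":0,"z":0,"roll":0}]'|grep -E "tool|ft"
```

```text
tool_pos: [0.5068, -0.0766, 0.1265]
ft_force: [-0.6, 0.6, 3.2]
tool_pos: [0.5069, -0.0766, 0.1265]
ft_force: [-3.8, 1.1, 9.3]
```

```bash
python3 -m inch '[{"jaw":0,"x":0,"y":0,"z":-0.0002,"roll":0},{"jaw":0,"x":0,"y":0,"z":0,"roll":0},{"jaw":0,"x":0,"y":0,"z":0,"roll":0},{"jaw":0,"x":0,"y":0,"z":0,"roll":0},{"jaw":0,"x":0,"y":0,"z":0,"roll":0},{"jaw":0,"x":0,"y":0,"z":0,"roll":0},{"jaw":0,"x":0,"y":0,"z":0,"roll":0},{"jaw":0,"x":0,"y":0,"z":0,"roll":0},{"jaw":0,"x":0,"y":0,"z":0,"roll":0},{"jaw":0,"x":0,"y":0,"z":0,"roll":0}]'
python3 - <<'E'
from h import *
st(); w=manip.snapshot("wrist"); cv2.imwrite("pics/w5.png",cv2.resize(w[:300,150:490],None,fx=2,fy=2,interpolation=cv2.INTER_CUBIC))
E
```

```text
t: 19.95
tool_pos: [0.507, -0.0766, 0.1265]
orientation: [2.558, 1.824, 0.0]
ft_force: [-3.3, 1.2, 9.8]
opening: 0.0001
grasp_force: 5.1
t 19.95 tcp [ 0.507  -0.0766  0.1265] yheading -19.02 zax [ 0. -0. -1.] F [-3.3  1.2  9.8] open 0.0001 g 5.1 q [-0.2   0.06  2.06 -0.    1.02  0.13]
```

View pics/w5.png

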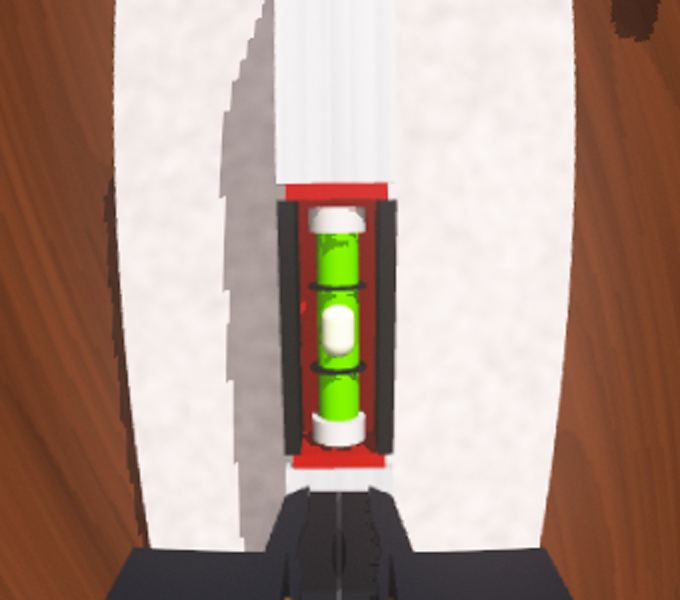

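The shut fingers rest on the aluminium top clear of the vial. The bubble at (338,329) is midway between the lines (287 and 368), and the push is a steady 9.8 N. Handing in.

```bash
python3 -c "
from cell import manip
print(manip.finish_job())"
```

```text
the job is handed in; nothing more can be done
None
```

The shelf is level and the job is handed in at about 20 s of the 72 s: in the last picture the bubble stood midway between the lines, with the arm still pressing the level down at about 10 N. The hand-in gave no verdict.

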